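Square a tray of tins on the guide bar and slide it to the scribed line

TASK

Set the small cardboard tray of six tins for banding: push it across the plywood board until its long side is flat against the aluminium guide bar, and press it home there for a second with a firm but gentle push of some 10 to 15 newtons. Then slide it along the bar, without lifting, until its short leading edge sits on the scribed line, where nothing stops it, so do not overrun; press it home on the bar once more in the same way and let go. Never use more than 25 newtons, leave the tray square with its edge on the line, and leave the other things on the bench alone.

Things in the scene. Friction and masses are not known exactly. Their poses are not given: they have to be found in the camera images.
- board: Fixed plywood packing board, 300 x 640 x 12 mm, lying on the bench. Origin: centre of its underside (its top is 12 mm higher). Its x axis points across it to the guide, its y axis along its length.
- guide: Fixed guide base: aluminium strip 460 mm long with two clamp blocks, at the far side; origin: middle of its front edge, board-top height; x away from the tray, y along it. It carries the guide bar: 500 mm long, 32 mm high, rigid, parallel to y, square to the line. The bar's working face stands 20 to 50 mm in front (-x) of this origin, set anew each time: find it by touch or sight.
- line: Long dark line scribed square to the guide across the board, 200 mm long, 2.5 mm wide, flush (nothing to feel). Origin: its middle, at board-top height; its x axis runs along the line towards the guide, its y axis is square to it and points to the side where the tray starts. No other line is on the board.
- tray: Loose cardboard tray packed tight with six small tins, one solid piece: 114 mm (its x) by 168 mm (its y), walls 22 mm high, tins to 53 mm high; 0.35 to 0.65 kg. Origin: centre of its underside. Its +x long side goes on the bar, its -y short end leads. Slides easily (1 to 3 N), stays where left; much more than that means it bears on the bar. If one end stands off, push nearer that end.
- lead_edge (a point): Middle of the tray's leading (-y) short edge, at its underside, 84 mm from the tray's origin. It starts on the +y side of the line, 4 to 19 cm short of it; the tray starts 1 to 9 cm off the bar and up to 6 degrees turned.
- lead_near (a point): Lower corner of the leading edge on the side away from the guide (tray x = -57 mm, y = -84 mm).
- lead_far (a point): Lower corner of the leading edge on the guide's side (tray x = +57 mm, y = -84 mm).
- tin_a: Loose single tin, 52 mm diameter, 50 mm high, standing on the board beyond the line; not to be disturbed. Origin: centre of its underside.
- tin_b: Loose single tin like the other, standing near the board's robot-side edge; not to be disturbed. Origin: centre of its underside.
- big_can: Loose can, 84 mm diameter, 115 mm high, on the bench to the robot's right; not to be disturbed. Origin: centre of its underside.
- tape_roll: Loose roll of clear tape, 96 mm diameter, 48 mm high, on the bench to the right; not to be disturbed. Origin: centre of its underside.
- jar: Loose amber glass jar, 70 mm diameter, 110 mm high, on the bench to the left; not to be disturbed. Origin: centre of its underside.
- cutter: Loose flat safety knife, 130 x 24 x 14 mm, on the bench to the left; not to be disturbed. Origin: centre of its underside.
Mind the look-alikes: they are no part of the job. What is shaped like the tray but orange or turquoise is not meant.

How it is judged:
By the outcome, as a careful person would: the job done as asked, in the order asked, and still so for the second after the job is handed in, with the robot touching nothing.
It also fails if it takes over 72 s, if anything falls off the work surface, if the arm or the gripper's body presses on something with over 40 N, if the wrist force passes 120 N, or if a joint passes its speed limit or range.

ROBOT

A 6-joint arm with a two-finger parallel gripper is mounted at the origin on the work surface. World frame = base frame: x ahead of the robot, y to its left, z up, the work surface at z = 0. Lengths are in m, angles in rad, forces in N, time in s.
With the tool pointing down it reaches from about 0.4 to 0.825 m from the base axis. Payload 7 kg.
Tool frame: the origin (TCP) lies on the front face of the gripper's body, between the roots of the fingers; the fingertips stand 66 mm ahead of it and the grasp point (between the pads) lies 47 mm ahead of it; z points along the fingers, y is the line along which they close (so a half turn about z gives the same grasp; the last joint's range is limited). The gripper opens to 88 mm and grips with 3 to 60 N. Pads are 19 mm wide; open, the fingers measure 130 mm over their backs; the gripper's body (78 mm by 193 mm) begins 47 mm behind the grasp point.
Start: joints at [1.417, 0.359, 0.012, 0, -1.224, -0.288], TCP at [0.289, 0.61, 0.292] pointing down, gripper open.
Joint ranges: [-3.07, 3.07], [-1.43, 2.12], [-1.02, 1.25], [-3.03, 1.67], [-3.05, -0], [-3.03, 3.03]. Speed limits (rad/s): [2.39, 2.39, 3.01, 3.14, 3.14, 3.14].

INTERFACE

Orientations are given as a unit quaternion [w, x, y, z].
In Python, from rig import readout, capture, camera_model, ticket, finder gives the robot as it stands.
- The arm moves only by the shell command python3 -m jog 'ROWS' [FORCE]. ROWS is a JSON object of lists of equal length, an entry for each row: "claw": the finger opening in mm, from 0 to 87.6; "slide": the shift along the tool's x, y, z in mm, a list of three; "yaw": the turn about the tool's z in rad. A call has 1 to 12 rows; each row shifts and turns the commanded pose from where the row before left it, along the tool's axes as they then stand; what a row does not reach is not made up. A row lasts 1/8 s, in which the tool goes at most 62.5 mm and 10.7 degrees, less where a joint would pass 70% of its speed; a pose out of reach is approached as far as the arm can. A call is refused whole if a number of a shift passes 62.5 or a number of a turn 0.188, either way. A call with a gripper value outside its range is refused whole. The fingers move at their own pace and stop on an object; FORCE is the grip in N (left out, the last holds). Time passes only in rows, so rows that do not move let the fingers close. It gives the time, the measured TCP pose, the force, the opening and the grip force at its end, in the units of the state.
- readout.get_state(): the state, without advancing time (a new reading comes with each control period).
- capture(name): name is "side" or "top"; returns (picture, depth): 420x560x3 uint8, red, green, blue; 420x560 float32, m along the optical axis (not along the pixel's ray), 0 where there is no reading.
- camera_model(name): a dict with "K" (3x3 intrinsics, pixels), "D" ([k1, k2, p1, p2, k3] as OpenCV has them; the pictures are not rectified), "rvec" (rotation vector, rad) and "tvec" (3), from world to camera coordinates, as OpenCV has them. Camera axes: x right, y down, z forward; pixel columns grow to the right and rows downward; lengths in m; the calibration is good to about 2 mm. A picture is of the moment at which its call begins. camera_model takes no time and is no camera call.
- ticket.finish_job(): hands the job in; it is judged then, once.
Trained networks look in the newest picture that a camera, given by its name, has taken for a name from the list of things; names that differ only in an ending like _2 or _b are one class to them, and where a whole thing is asked for, a point or a joint stands for the part that bears it (a point fixed in the world has none). Each returns a list of dicts, best first, with "score" (0 to 1); they miss things now and then, are a little off and sometimes report something else, mostly with a low value. They report only what shows in the picture. A call takes as long as a camera call. They do not tell look-alikes from the thing itself.
- finder.search_frame(label, camera): "box" ([left, top, right, bottom] in pixels, round what is visible of it).
- finder.cut_out(label, camera): "mask" (420x560 bool, what is visible of it) and "box" ([left, top, right, bottom] in pixels, round what is visible of it).
- finder.place_of(label, camera): "at" ([column, row] in pixels: a listed point, or the origin of a listed thing).
The state is a dict: "time_s": time; "joint_positions": joint angles; "qd": joint speeds; "tau": joint torques, N m; "eef_pos": TCP position; "orientation": TCP orientation; "wrist_force": force on the tool from outside, world axes, zero at the start; "torque": the same for the moment, N m; "finger_gap": opening from 0.0 (shut) to 1.0 (fully open); "grip_force": force on a finger pad.
Only numpy, scipy, OpenCV 4.12 (cv2) and the standard library are available. Lean on these libraries where they do the work, as an engineer would, in place of code of your own. Each camera call takes 0.05 s, during which the arm holds its last target. There are 200 camera calls.

## Working session

There is one attempt and no reset: what is moved stays moved. The work goes in short steps, Python scripts to look and compute and a shell command to move; the robot and the scene stay as the last step left them, time stands still between calls to the robot, and variables do not carry over. Pictures are saved under pics/ and viewed, at most 10 in all, crops included, and the job is handed in when it is done.

```bash
ls; mkdir -p pics; cat > h.py <<'E'
import numpy as np, cv2
from rig import readout, capture, camera_model, ticket, finder
def ray(cam,px):
    m=camera_model(cam);K=np.array(m["K"],float);D=np.array(m["D"],float)
    R=cv2.Rodrigues(np.array(m["rvec"],float))[0];t=np.array(m["tvec"],float).ravel()
    n=cv2.undistortPoints(np.array(px,float).reshape(-1,1,2),K,D).reshape(-1,2)
    d=np.c_[n,np.ones(len(n))]@R
    return -R.T@t,d
def onz(cam,px,z):
    c,d=ray(cam,px); return c+d*((z-c[2])/d[:,2])[:,None]
def proj(cam,P):
    m=camera_model(cam)
    return cv2.projectPoints(np.array(P,float).reshape(-1,1,3),np.array(m["rvec"],float),np.array(m["tvec"],float),np.array(m["K"],float),np.array(m["D"],float))[0].reshape(-1,2)
def cloud(cam,depth):
    v,u=np.mgrid[:420,:560]
    c,d=ray(cam,np.c_[u.ravel(),v.ravel()])
    return (c+d*depth.ravel()[:,None]).reshape(420,560,3)
E
python3 - <<'E'
from h import *
np.set_printoptions(precision=3,suppress=True)
for c in("top","side"):
    im,d=capture(c);cv2.imwrite(f"pics/{c}0.png",im[:,:,::-1]);np.save(f"{c}0.npy",d)
    print(c,ray(c,[[280,210]]))
    for l in("tray","guide","line","board"):
        for r in finder.place_of(l,c)[:3]: print(l,r["score"],r["at"],onz(c,[r["at"]],.012))
for l in("lead_near","lead_far","tin_a","tin_b"):
    for r in finder.place_of(l,"top")[:3]: print(l,r["score"],r["at"],onz("top",[r["at"]],.012))
print(readout.get_state())
E
```

```text
pics
top (array([0.36 , 0.   , 1.191]), array([[ 0.074,  0.018, -0.997]]))
tray 0.9 [269.1, 170.4] [[0.554 0.049 0.012]]
tray 0.7 [392.9, 295.9] [[ 0.217 -0.273  0.012]]
tray 0.65 [213.8, 272.8] [[0.284 0.197 0.012]]
guide 0.72 [298.4, 118.1] [[ 0.696 -0.031  0.012]]
line 0.4 [340.8, 169.2] [[ 0.555 -0.143  0.012]]
board 0.77 [291.7, 160.7] [[ 0.579 -0.012  0.012]]
board 0.46 [363.4, 204.6] [[ 0.459 -0.201  0.012]]
side (array([ 0.141, -1.06 ,  0.807]), array([[ 0.21 ,  0.782, -0.587]]))
tray 0.81 [224.9, 282.9] [[ 0.209 -0.268  0.012]]
tray 0.78 [314.2, 197.9] [[0.55  0.034 0.012]]
tray 0.6 [390.0, 313.0] [[ 0.567 -0.469  0.012]]
guide 0.96 [362.7, 200.3] [[ 0.696 -0.02   0.012]]
line 0.56 [338.6, 205.8] [[ 0.61  -0.028  0.012]]
line 0.49 [333.8, 234.1] [[ 0.545 -0.157  0.012]]
line 0.48 [218.2, 149.1] [[0.299 0.449 0.012]]
board 0.76 [329.3, 209.1] [[ 0.575 -0.037  0.012]]
board 0.33 [312.5, 199.1] [[0.542 0.029 0.012]]
lead_near 0.91 [297.6, 196.7] [[ 0.482 -0.026  0.012]]
lead_near 0.83 [354.5, 287.7] [[ 0.241 -0.172  0.012]]
lead_near 0.7 [180.7, 290.6] [[0.238 0.285 0.012]]
lead_far 0.97 [307.6, 152.0] [[ 0.602 -0.055  0.012]]
lead_far 0.91 [221.7, 310.6] [[0.185 0.177 0.012]]
lead_far 0.69 [367.4, 328.3] [[ 0.134 -0.204  0.012]]
tin_a 0.8 [363.1, 203.0] [[ 0.463 -0.2    0.012]]
tin_a 0.55 [387.1, 180.1] [[ 0.524 -0.266  0.012]]
tin_b 0.8 [363.1, 203.0] [[ 0.463 -0.2    0.012]]
tin_b 0.55 [387.1, 180.1] [[ 0.524 -0.266  0.012]]
{'time_s': 0.7, 'joint_positions': array([ 1.417,  0.359,  0.012, -0.   , -1.224, -0.288]), 'qd': array([ 0.   , -0.   , -0.   , -0.   ,  0.001,  0.   ]), 'tau': array([  0.   , -58.216,  29.324,   7.   ,   0.012,  -0.   ]), 'eef_pos': array([0.289, 0.61 , 0.292]), 'orientation': array([-0.   ,  0.976, -0.219, -0.   ]), 'wrist_force': array([-0.432, -0.202,  0.299]), 'torque': array([ 0.005, -0.023, -0.009]), 'grip_force': 0.0, 'finger_gap': 0.997990031016608}
```

View pics/top0.png

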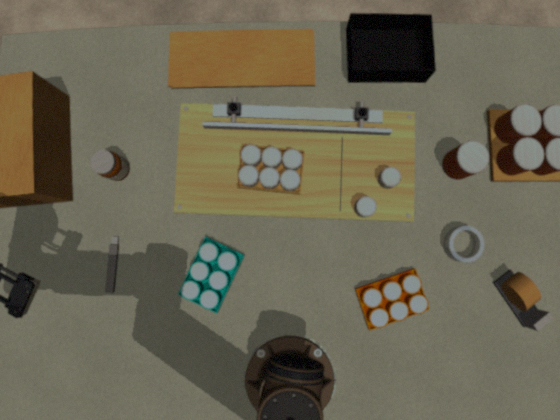

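View pics/side0.png

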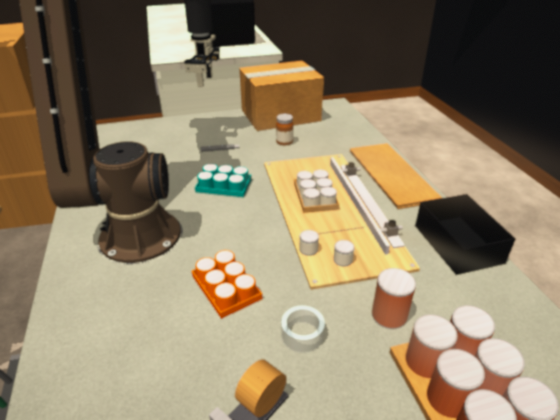

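Top view: the cardboard-brown tray on the board is at (270,170), with the line at column 341, rows 137–210, and the bar running from (205,125) to (390,132). Three candidates: brown at (270,170), turquoise at (212,273), orange at (393,298). The brown one fits, since it is on the board on the line's +y side. I'll confirm it in a crop and measure edges.

```bash
python3 - <<'E'
from h import *
np.set_printoptions(precision=4,suppress=True)
im=cv2.imread("pics/top0.png");d=np.load("top0.npy")
cv2.imwrite("pics/crop0.png",cv2.resize(im[95:220,190:400],None,fx=3.8,fy=3.8,interpolation=cv2.INTER_CUBIC))
P=cloud("top",d)
# line: darkest col per row near 341
g=cv2.cvtColor(im,cv2.COLOR_BGR2GRAY).astype(float)
pts=[]
for r in range(142,207):
    w=g[r,332:351]; b=np.median(w)-w; b[b<8]=0
    if b.sum()>0: pts.append([332+(b*np.arange(19)).sum()/b.sum(),r])
W=onz("top",pts,.012)
k=np.polyfit(W[:,0],W[:,1],1); res=W[:,1]-np.polyval(k,W[:,0]); ok=abs(res)<.004
k=np.polyfit(W[ok,0],W[ok,1],1);print("line y=",k,"res",res[ok].std(),W[:,0].min(),W[:,0].max(),"angle deg",np.degrees(np.arctan(k[0])))
# bar: bright strip per column -> front lower edge & profile
for c in (215,260,300,340,380):
    print(c,[(r,int(g[r,c]),round(P[r,c,2]*1000),round(P[r,c,0],3)) for r in range(117,142,1)])
# tray
ms=finder.cut_out("tray","top") 
E
```

```text
line y= [-0.0517 -0.1144] res 0.00048700671655122065 0.4560806888819353 0.6286318678392864 angle deg -2.9571099600581023
215 [(117, 116, 13, np.float64(0.702)), (118, 124, 16, np.float64(0.699)), (119, 124, 13, np.float64(0.697)), (120, 116, 12, np.float64(0.694)), (121, 110, 14, np.float64(0.691)), (122, 130, 45, np.float64(0.68)), (123, 137, 44, np.float64(0.677)), (124, 134, 43, np.float64(0.675)), (125, 120, 46, np.float64(0.671)), (126, 81, 35, np.float64(0.671)), (127, 65, 26, np.float64(0.671)), (128, 84, 16, np.float64(0.671)), (129, 113, 11, np.float64(0.669)), (130, 123, 10, np.float64(0.667)), (131, 124, 15, np.float64(0.663)), (132, 123, 14, np.float64(0.66)), (133, 125, 11, np.float64(0.658)), (134, 124, 12, np.float64(0.655)), (135, 123, 11, np.float64(0.653)), (136, 120, 13, np.float64(0.65)), (137, 121, 10, np.float64(0.648)), (138, 120, 10, np.float64(0.645)), (139, 121, 12, np.float64(0.642)), (140, 121, 13, np.float64(0.639)), (141, 123, 16, np.float64(0.635))]
260 [(117, 124, 16, np.float64(0.699)), (118, 111, 10, np.float64(0.698)), (119, 120, 8, np.float64(0.696
[... 2687 characters left out ...]
684)), (122, 115, 14, np.float64(0.683)), (123, 112, 10, np.float64(0.681)), (124, 121, 12, np.float64(0.678)), (125, 117, 8, np.float64(0.676)), (126, 120, 11, np.float64(0.672)), (127, 121, 13, np.float64(0.669)), (128, 130, 43, np.float64(0.659)), (129, 134, 41, np.float64(0.656)), (130, 139, 46, np.float64(0.652)), (131, 131, 44, np.float64(0.65)), (132, 92, 39, np.float64(0.649)), (133, 66, 25, np.float64(0.649)), (134, 81, 17, np.float64(0.649)), (135, 111, 12, np.float64(0.647)), (136, 125, 1191, np.float64(0.36)), (137, 124, 10, np.float64(0.642)), (138, 125, 10, np.float64(0.639)), (139, 123, 6, np.float64(0.638)), (140, 121, 14, np.float64(0.633)), (141, 121, 14, np.float64(0.63))]
```

View pics/crop0.png

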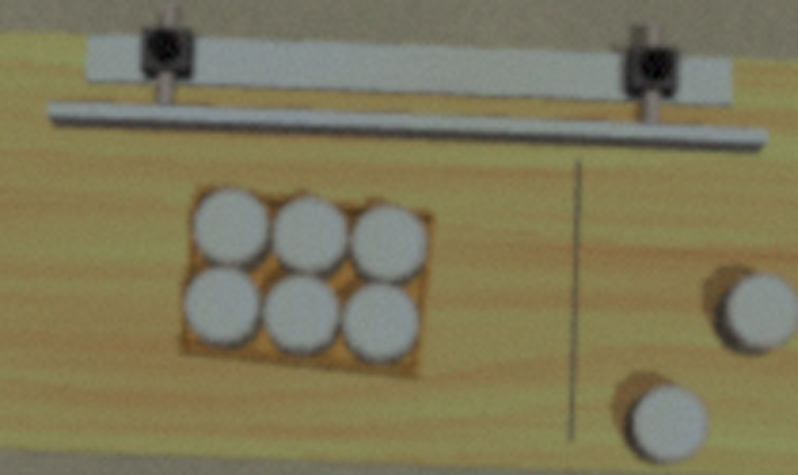

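The crop confirms it: brown cardboard tray, its wall-top corners at crop (195,187), (433,212), (418,377), (181,352), with clear board between it and the line at crop column 575. Now for the numbers in the board frame.

```bash
cat >> h.py <<'E'
TH=np.radians(-2.96); BX=np.array([np.cos(TH),np.sin(TH)]); BY=np.array([-BX[1],BX[0]])
# board frame: u along BX (to bar), v along BY from line (0 at line)
V0=np.array([0.5424,-0.1144-0.0517*0.5424])@BY
def uv(p): p=np.asarray(p)[...,:2]; return np.stack([p@BX,p@BY-V0],-1)
def world(u,v): return u*BX+(v+V0)*BY
def tins(d,tag=""):
    P=cloud("top",d);Q=uv(P);z=P[...,2]
    m=(z>.055)&(z<.075)&(d>0)&(Q[...,0]>.46)&(Q[...,0]<.69)&(Q[...,1]>-.03)&(Q[...,1]<.33)
    n,l,s,c=cv2.connectedComponentsWithStats(m.astype(np.uint8)); 
    mk=np.isin(l,[i for i in range(1,n) if s[i,4]>120])
    v,u=np.nonzero(mk); q=uv(onz("top",np.c_[u,v],.065))
    r=cv2.minAreaRect((q*1000).astype(np.float32)); print(tag,"tins n",len(q),"mean",q.mean(0)*1000,"rect",r)
def st():
    s=readout.get_state();q=s["orientation"];R=__import__("scipy.spatial.transform",fromlist=["x"]).Rotation.from_quat(np.roll(q,-1)).as_matrix()
    print("t",s["time_s"],"uv",uv(s["eef_pos"])*1000,"z",s["eef_pos"][2]*1000,"toolx angle vs u deg",np.degrees(np.arctan2(R[1,0],R[0,0])-TH),"F uv",s["wrist_force"][:2]@BX,s["wrist_force"][:2]@BY)
E
python3 - <<'E'
from h import *
np.set_printoptions(precision=2,suppress=True)
d=np.load("top0.npy");P=cloud("top",d)
c=np.array([[195,187],[433,212],[418,377],[181,352]])/3.8+[190,95]-.5
q=uv(onz("top",c,.034))*1000;print("corners far-trail, far-lead, near-lead, near-trail",q)
tins(d)
for n,b in(("clampL",(100,118,228,242)),("clampR",(106,122,355,370))):
    z=P[b[0]:b[1],b[2]:b[3]];print(n,z[...,2][z[...,2]<.2].max(),(uv(z[z[...,2]>.05])*1000).mean(0))
# bar front edge: bar-top lower boundary half-max
g=cv2.cvtColor(cv2.imread("pics/top0.png"),cv2.COLOR_BGR2GRAY).astype(float);o=[]
for col in range(212,385):
    rr=124+(col-250)*.04; f=np.interp(np.arange(rr-4,rr+9,.1),np.arange(420),g[:,col]);k=np.argmin(np.gradient(f)[20:80])+20
    o.append([col,rr-4+.1*k])
w=uv(onz("top",o,.044))*1000;print("bar face u",np.median(w[:,0]),"slope deg",np.degrees(np.arctan(np.polyfit(w[:,1],w[:,0],1)[0])),"v",w[:,1].min(),w[:,1].max())
for n in ((363.1,203),(387,180)): print("tin",uv(onz("top",[n],.03))*1000)
st()
E
```

```text
corners far-trail, far-lead, near-lead, near-trail [[615.33 268.21]
 [603.86 102.61]
 [488.67 108.83]
 [499.7  272.12]]
 tins n 2002 mean [550.35 187.78] rect ((550.1522827148438, 188.3285369873047), (157.67959594726562, 106.16168975830078), 86.33346557617188)
clampL 0.06708614544693536 [704.95 288.95]
clampR 0.06322786032351702 [709.32 -47.13]
bar face u 660.7270178994786 slope deg -0.0673239520508356 v -107.47654517162057 345.70126866835056
tin [[471.23 -58.44]]
tin [[ 534.51 -120.38]]
t 0.75 uv [256.72 738.52] z 292.1993732710848 toolx angle vs u deg -22.355300416946218 F uv 0.634940762050732 0.10348155579908468
```

```bash
python3 -m jog '{"claw":[60,60,60,60,60,60,60,60,60,60,60,60],"slide":[[0,0,0],[0,0,0],[0,0,0],[22,50,0],[22,50,0],[22,50,0],[22,50,0],[22,50,0],[22,50,0],[22,50,0],[22,50,0],[22,50,0]],"yaw":[-0.13,-0.13,-0.13,0,0,0,0,0,0,0,0,0]}'; python3 -c "from h import *;st()"
```

```text
time_s: 2.25
eef_pos: [0.4634, 0.1489, 0.2926]
orientation: [-0.0, 1.0, -0.026, 0.0]
wrist_force: [0.6, 0.6, 1.4]
finger_gap: 0.687
grip_force: 0.0
t 2.25 uv [455.10206467 286.86545226] z 292.64961035659053 toolx angle vs u deg 0.016187497359950318 F uv 0.6095717927391223 0.6047670716547293
```

```bash
python3 -m jog '{"claw":[60,60,60,60,60,60,60],"slide":[[0,50,0],[0,49,0],[0,0,60],[0,0,60],[0,0,60],[0,0,24],[0,0,0]],"yaw":[0,0,0,0,0,0,0]}'; python3 -m jog '{"claw":[60,60,60,60,60,60],"slide":[[10,0,0],[5,0,0],[5,0,0],[5,0,0],[5,0,0],[5,0,0]],"yaw":[0,0,0,0,0,0]}';python3 -c "from h import *;st()"
```

```text
time_s: 3.12
eef_pos: [0.457, 0.0511, 0.0867]
orientation: [0.001, 1.0, -0.026, -0.002]
wrist_force: [-0.5, -0.5, 0.2]
finger_gap: 0.685
grip_force: 0.0
time_s: 3.88
eef_pos: [0.4926, 0.0495, 0.088]
orientation: [0.0, 1.0, -0.026, -0.001]
wrist_force: [-2.9, -0.5, 0.5]
finger_gap: 0.682
grip_force: 1.0
t 3.875 uv [489.35281814 189.09662511] z 87.99640404826825 toolx angle vs u deg -0.029230976174249104 F uv -2.8371311611572536 -0.62752484578639
```

```bash
python3 -m jog '{"claw":[60,60,60,60,60,60,60,60,60,60,60,60],"slide":[[4,0,0],[4,0,0],[4,0,0],[4,0,0],[4,0,0],[4,0,0],[4,0,0],[4,0,0],[3,0,0],[2,0,0],[2,0,0],[1,0,0]],"yaw":[0,0,0,0,0,0,0,0,0,0,0,0]}'; python3 -c "from h import *;st()"; python3 -m jog '{"claw":[60,60],"slide":[[1,0,0],[1,0,0]],"yaw":[0,0]}'; python3 -c "
from h import *;st()
im,d=capture('top');cv2.imwrite('pics/top1.png',im[:,:,::-1]);tins(d)"
```

```text
time_s: 5.38
eef_pos: [0.5329, 0.0477, 0.0882]
orientation: [0.0, 1.0, -0.026, -0.0]
wrist_force: [-1.8, -0.5, 0.0]
finger_gap: 0.684
grip_force: 1.0
t 5.375 uv [529.7312861  189.43522688] z 88.1637037723084 toolx angle vs u deg -0.008737170781568656 F uv -1.749257264082138 -0.5413263824027723
time_s: 5.62
eef_pos: [0.5348, 0.0476, 0.0882]
orientation: [0.0, 1.0, -0.026, -0.0]
wrist_force: [-1.2, -0.2, -0.0]
finger_gap: 0.686
grip_force: 0.9
t 5.625 uv [531.64378198 189.44218716] z 88.16408431101192 toolx angle vs u deg -0.008442231092248438 F uv -1.1625353584505114 -0.2919688593820945
 tins n 305 mean [616.80453112 131.1947969 ] rect ((611.8106079101562, 128.4595489501953), (81.54336547851562, 34.97774124145508), 6.903373718261719)
```

```bash
python3 -m jog '{"claw":[60,60,60,60,60,60],"slide":[[0.7,0,0],[0.7,0,0],[0.7,0,0],[0.7,0,0],[0.7,0,0],[0.5,0,0]],"yaw":[0,0,0,0,0,0]}'; python3 -c "from h import *;st()"
```

```text
time_s: 6.42
eef_pos: [0.5379, 0.0473, 0.0881]
orientation: [0.0, 1.0, -0.026, -0.001]
wrist_force: [-7.9, 2.7, 4.9]
finger_gap: 0.685
grip_force: 3.8
t 6.425 uv [534.69589434 189.22523125] z 88.05214185680725 toolx angle vs u deg -0.0011212190272422 F uv -8.036753678990374 2.3125913063783465
```

```bash
python3 -m jog '{"claw":[60,60],"slide":[[0.3,0,0],[0,0,0]],"yaw":[0,0]}'; python3 -c "from h import *;st()"
```

```text
time_s: 6.68
eef_pos: [0.5379, 0.0472, 0.088]
orientation: [0.0, 1.0, -0.026, -0.001]
wrist_force: [-7.2, 2.3, 4.5]
finger_gap: 0.685
grip_force: 3.8
t 6.675 uv [534.72842712 189.19497873] z 87.98154166414159 toolx angle vs u deg 0.004044789040066642 F uv -7.328518147153347 1.933680396643598
```

```bash
python3 -m jog '{"claw":[60,60,60],"slide":[[0.4,0,0],[0.4,0,0],[0,0,0]],"yaw":[0,0,0]}'; python3 -c "from h import *;st()"
```

```text
time_s: 7.05
eef_pos: [0.538, 0.0471, 0.0878]
orientation: [0.0, 1.0, -0.026, -0.002]
wrist_force: [-9.8, 3.1, 6.1]
finger_gap: 0.685
grip_force: 5.0
t 7.05 uv [534.82055496 189.08601289] z 87.80764501796706 toolx angle vs u deg -0.007442306756887559 F uv -9.968069814115127 2.5941196360178855
```

```bash
python3 -m jog '{"claw":[60,60,60],"slide":[[0.4,0,0],[0.5,0,0],[0,0,0]],"yaw":[0,0,0]}'; python3 -c "
from h import *;st()
im,d=capture('side');cv2.imwrite('pics/side1.png',cv2.resize(im[140:270,230:430,::-1],None,fx=4,fy=4,interpolation=cv2.INTER_CUBIC))"; python3 -m jog '{"claw":[60,60,60,60,60,60,60,60,60,60],"slide":[[0,0,0],[0,0,0],[0,0,0],[0,0,0],[0,0,0],[0,0,0],[0,0,0],[0,0,0],[0,0,0],[0,0,0]],"yaw":[0,0,0,0,0,0,0,0,0,0]}'
```

```text
time_s: 7.42
eef_pos: [0.5381, 0.0469, 0.0876]
orientation: [0.001, 1.0, -0.026, -0.003]
wrist_force: [-12.3, 3.9, 6.9]
finger_gap: 0.684
grip_force: 6.4
t 7.425 uv [534.92781981 188.91506363] z 87.60845292426674 toolx angle vs u deg -0.01876187591560185 F uv -12.531305478781041 3.2785141159134943
time_s: 8.72
eef_pos: [0.538, 0.0469, 0.0876]
orientation: [0.001, 1.0, -0.026, -0.003]
wrist_force: [-12.3, 3.4, 8.3]
finger_gap: 0.685
grip_force: 6.4
```

View pics/side1.png

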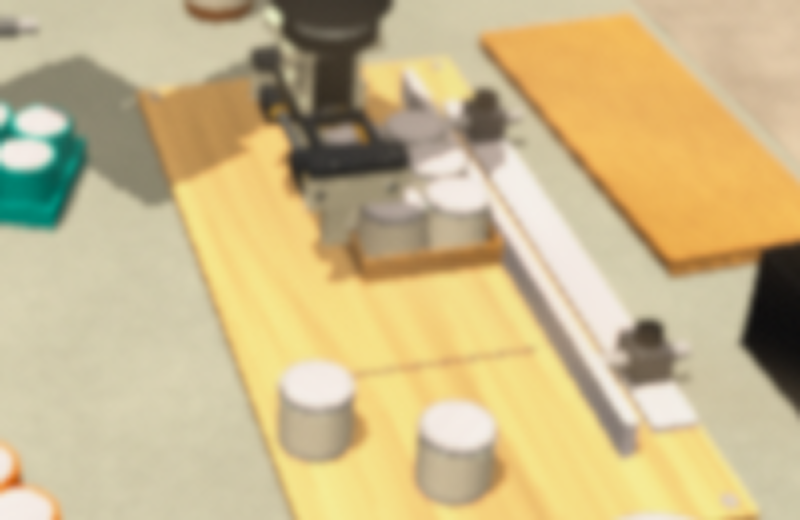

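Side view: tray lies on the bar (lead end at crop (430,260), far corner at the bar, ~(505,245)), the line is clear ahead at crop (350–535, 375–350). I back off and go round to the trailing end.

```bash
python3 -m jog '{"claw":[60,60,60,60,60,60,60,60,60,60],"slide":[[-5,0,0],[-20,0,0],[0,0,-50],[0,0,-50],[0,-40,0],[20,-45,0],[40,-50,0],[28,0,0],[0,0,0],[0,0,0]],"yaw":[0,0,0,0,0,0,0,0,0,0]}'; python3 -m jog '{"claw":[60,60,60,60,60,60,60,60,60,60],"slide":[[0,0,0],[0,0,0],[0,0,0],[0,0,0],[0,0,0],[0,0,0],[0,0,0],[0,0,0],[0,0,0],[0,0,0]],"yaw":[0.175,0.175,0.175,0.175,0.175,0.175,0.175,0.175,0.171,0]}'; python3 -c "
from h import *;st()
im,d=capture('top');cv2.imwrite('pics/top2.png',cv2.resize(im[95:220,190:400,::-1],None,fx=3.8,fy=3.8,interpolation=cv2.INTER_CUBIC));tins(d)"
```

```text
time_s: 9.98
eef_pos: [0.6095, 0.1775, 0.188]
orientation: [0.0, 1.0, -0.026, -0.0]
wrist_force: [0.6, 0.5, 0.3]
finger_gap: 0.686
grip_force: 0.0
time_s: 11.22
eef_pos: [0.6092, 0.1775, 0.1888]
orientation: [0.0, -0.689, 0.725, -0.0]
wrist_force: [0.9, -0.4, 0.3]
finger_gap: 0.687
grip_force: 0.0
t 11.225 uv [599.23480986 322.92991801] z 188.76756339018212 toolx angle vs u deg -89.96383180557159 F uv 0.9275389100017211 -0.3524647154269599
 tins n 1994 mean [600.54110981 190.89378053] rect ((600.3800048828125, 191.0384521484375), (106.97566986083984, 158.79290771484375), 0.6076584458351135)
```

View pics/top2.png

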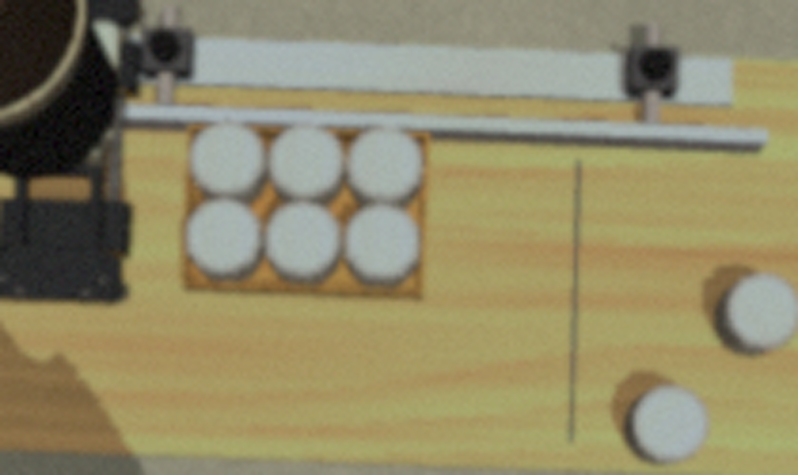

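Tray is flush and square on the bar (crop 187–428 × 122–298), with the lead edge at crop column ~424 and the line at 577.

```bash
python3 -m jog '{"claw":[60,60,60,60,60,60,60,60,60,60,60,60],"slide":[[0,0,50],[0,0,50],[0,0,0.8],[15,0,0],[12,0,0],[5,0,0],[3,0,0],[2,0,0],[2,0,0],[2,0,0],[2,0,0],[2,0,0]],"yaw":[0,0,0,0,0,0,0,0,0,0,0,0]}'; python3 -c "
from h import *;st()"; python3 -m jog '{"claw":[60,60,60,60,60,60,60],"slide":[[4,0,0],[4,0,0],[4,0,0],[4,0,0],[4,0,0],[4,0,0],[4,0,0]],"yaw":[0,0,0,0,0,0,0]}';  python3 -c "
from h import *;st()"
```

```text
time_s: 12.78
eef_pos: [0.6074, 0.133, 0.0874]
orientation: [0.0, -0.689, 0.725, 0.0]
wrist_force: [-0.6, 1.9, 0.7]
finger_gap: 0.681
grip_force: 1.3
t 12.775 uv [599.73360744 278.44103685] z 87.3609440637063 toolx angle vs u deg -90.00368332916842 F uv -0.6623169522315434 1.905837897257172
time_s: 13.65
eef_pos: [0.6059, 0.1046, 0.0873]
orientation: [-0.0, -0.688, 0.725, 0.0]
wrist_force: [0.1, 2.3, -0.5]
finger_gap: 0.686
grip_force: 1.0
t 13.65 uv [599.69074722 249.97570191] z 87.34449015802612 toolx angle vs u deg -90.02187697200954 F uv 0.02803857585695723 2.2581707094805092
```

```bash
python3 -m jog '{"claw":[60,60,60,60,60,60,60,60,60,60,60,60],"slide":[[5,-0.05,0],[5,-0.05,0],[5,-0.05,0],[5,-0.05,0],[5,-0.05,0],[5,-0.05,0],[5,-0.05,0],[5,-0.05,0],[4,0,0],[3,0,0],[2,0,0],[1,0,0]],"yaw":[0,0,0,0,0,0,0,0,0,0,0,0]}';  python3 -c "
from h import *;st()
for c,b in(('top',(100,215,270,400)),('side',(170,260,290,400))):
    im,d=capture(c);cv2.imwrite(f'pics/{c}3_full.png',im[:,:,::-1]);cv2.imwrite(f'pics/{c}3.png',cv2.resize(im[b[0]:b[1],b[2]:b[3],::-1],None,fx=5 if c=='side' else 4,fy=5 if c=='side' else 4,interpolation=cv2.INTER_CUBIC));np.save(c+'3.npy',d)
    for l in('lead_near','lead_far','lead_edge'):
        for r in finder.place_of(l,c)[:2]:
            q=uv(onz(c,[r['at']],.012))[0]*1000
            if q[0]>520: print(c,l,r['score'],r['at'],q)
"
```

```text
time_s: 15.15
eef_pos: [0.6036, 0.0548, 0.0873]
orientation: [-0.0, -0.688, 0.725, 0.0]
wrist_force: [-2.1, 3.8, 1.9]
finger_gap: 0.689
grip_force: 1.6
t 15.15 uv [600.00286532 200.16064698] z 87.32055290337586 toolx angle vs u deg -90.02184026659013 F uv -2.2758954214917333 3.6487293208307285
top lead_near 0.92 [329.2, 176.4] [540.58669505  30.9551105 ]
top lead_far 0.84 [335.5, 131.1] [664.65658753  17.47886094]
top lead_edge 0.61 [331.5, 157.6] [591.65189169  26.27761979]
side lead_near 0.65 [327.5, 223.5] [549.04725645  37.46059162]
side lead_edge 0.91 [345.1, 226.5] [595.72874638  12.30229805]
```

View pics/top3.png

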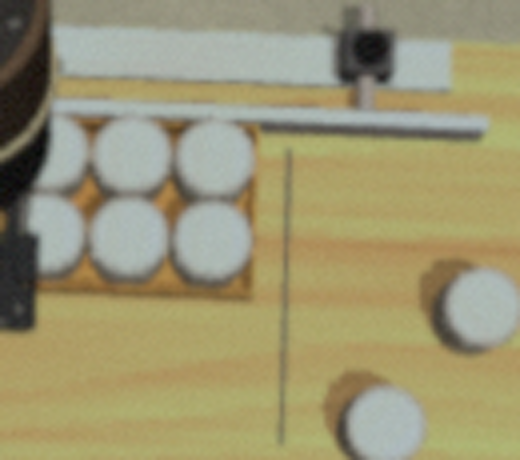

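View pics/side3.png

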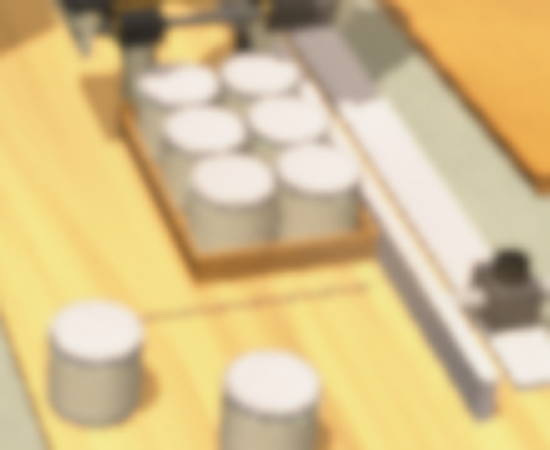

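Both views show the tray flush with the bar, its lead edge a couple of cm short of the line (top crop: edge column ~253, line ~286; side crop: wall base (200,280)–(380,252), line (150,318)–(365,287)). I'll measure along profiles square to the line.

```bash
cat >> h.py <<'E'
def prof(cam,im,u,z,vs):
    W=np.array([[*world(u,v),z] for v in vs]); p=proj(cam,W).astype(np.float32)
    return cv2.remap(im.astype(np.float32),p[None,:,0],p[None,:,1],cv2.INTER_CUBIC)[0]
def lead(cam,im,z,us,vs,tag=""):
    """mean profile over us; prints b,g,r each 1mm"""
    a=np.mean([prof(cam,im,u,z,vs) for u in us],0); return a
E
python3 - <<'E'
from h import *
vs=np.arange(-10,45,1.)/1000
for c,z in(("top",.034),("top",.012),("side",.012)):
    im=cv2.imread(f"pics/{c}3_full.png")
    for lo,hi in((.555,.575),(.58,.61),(.615,.64)):
        a=lead(c,im,z,np.arange(lo,hi,.002),vs)
        print(c,z,lo,"B:",dict(zip((vs*1000).astype(int).tolist(),a[:,0].astype(int).tolist())))
E
```

```text
top 0.034 0.555 B: {-10: 102, -9: 102, -8: 102, -7: 102, -6: 101, -5: 101, -4: 101, -3: 100, -2: 99, -1: 98, 0: 96, 1: 92, 2: 89, 3: 88, 4: 91, 5: 95, 6: 98, 7: 100, 8: 101, 9: 101, 10: 100, 11: 100, 12: 100, 13: 100, 14: 101, 15: 102, 16: 102, 17: 102, 18: 102, 19: 101, 20: 100, 21: 97, 22: 91, 23: 85, 24: 79, 25: 74, 26: 73, 27: 74, 28: 78, 29: 87, 30: 97, 31: 106, 32: 117, 33: 124, 34: 131, 35: 137, 36: 141, 37: 145, 38: 148, 39: 150, 40: 153, 41: 155, 42: 157, 43: 159, 44: 161}
top 0.034 0.58 B: {-10: 101, -9: 101, -8: 101, -7: 101, -6: 101, -5: 101, -4: 101, -3: 101, -2: 100, -1: 98, 0: 96, 1: 94, 2: 91, 3: 90, 4: 91, 5: 94, 6: 98, 7: 100, 8: 101, 9: 101, 10: 101, 11: 101, 12: 101, 13: 102, 14: 102, 15: 102, 16: 101, 17: 101, 18: 101, 19: 101, 20: 99, 21: 97, 22: 93, 23: 88, 24: 86, 25: 87, 26: 90, 27: 97, 28: 105, 29: 113, 30: 124, 31: 132, 32: 138, 33: 144, 34: 148, 35: 151, 36: 155, 37: 157, 38: 160, 39: 162, 40: 163, 41: 164, 42: 165, 43: 165, 44: 167}
top 0.034 0.615 B: {-10: 103, -9: 103, -8: 102, -7: 102, -6: 102, -5: 102, -4: 102, -3: 102, -2: 101, -1: 99, 0: 96, 1: 93, 
[... 2575 characters left out ...]
: 112, 19: 108, 20: 103, 21: 97, 22: 92, 23: 86, 24: 80, 25: 75, 26: 70, 27: 66, 28: 63, 29: 60, 30: 58, 31: 57, 32: 56, 33: 56, 34: 56, 35: 56, 36: 56, 37: 57, 38: 57, 39: 58, 40: 59, 41: 60, 42: 63, 43: 65, 44: 69}
side 0.012 0.615 B: {-10: 131, -9: 131, -8: 130, -7: 129, -6: 127, -5: 126, -4: 125, -3: 125, -2: 124, -1: 124, 0: 125, 1: 125, 2: 126, 3: 127, 4: 128, 5: 130, 6: 131, 7: 132, 8: 133, 9: 133, 10: 133, 11: 133, 12: 133, 13: 132, 14: 131, 15: 129, 16: 126, 17: 123, 18: 119, 19: 115, 20: 110, 21: 104, 22: 99, 23: 94, 24: 88, 25: 83, 26: 79, 27: 75, 28: 73, 29: 70, 30: 69, 31: 68, 32: 67, 33: 67, 34: 66, 35: 67, 36: 67, 37: 67, 38: 68, 39: 68, 40: 70, 41: 71, 42: 73, 43: 76, 44: 79}
```

```bash
python3 -m jog '{"claw":[60,60,60,60,60,60,60,60,60],"slide":[[4,0,0],[4,0,0],[3,0,0],[2,0,0],[2,0,0],[1,0,0],[0.5,0,0],[0,0,0],[0,0,0]],"yaw":[0,0,0,0,0,0,0,0,0]}'; cat > m.py <<'E'
import sys
from h import *
from scipy.ndimage import gaussian_filter1d as gf
st();tag=sys.argv[1];vs=np.arange(-15,30,.25)/1000
for c,z in(("top",.034),("side",.012)):
    im,d=capture(c);im=im[:,:,::-1].copy();cv2.imwrite(f"pics/{c}{tag}_full.png",im)
    for us in((.555,.575),(.58,.61),(.615,.64)):
        a=gf(lead(c,im,z,np.arange(*us,.002),vs)[:,0],3)
        b=lead(c,im,.012,np.arange(.50,.535,.002),vs)[:,0]
        print(c,us,"steepest edge v mm",vs[np.argmin(np.gradient(a))]*1000,[int(x) for x in a[::8]])
    print(c,"line min v (robot side of tray)",vs[np.argmin(gf(b,3)[20:140])+20]*1000)
    tins(d) if c=="top" else 0
E
python3 m.py 4
```

```text
time_s: 16.68
eef_pos: [0.6029, 0.0384, 0.0874]
orientation: [-0.0, -0.689, 0.725, -0.0]
wrist_force: [-0.8, -0.2, -0.6]
finger_gap: 0.682
grip_force: 0.3
t 16.675 uv [600.07210135 183.71646109] z 87.40372659040126 toolx angle vs u deg -90.01453149350804 F uv -0.7981952841056383 -0.26662109864226907
top (0.555, 0.575) steepest edge v mm 1.0 [101, 101, 100, 100, 101, 100, 99, 98, 93, 88, 87, 84, 79, 85, 102, 119, 134, 144, 149, 152, 156, 160, 164]
top (0.58, 0.61) steepest edge v mm 1.0 [101, 101, 102, 102, 101, 101, 102, 99, 93, 87, 86, 88, 92, 105, 122, 137, 146, 154, 159, 162, 164, 167, 170]
top (0.615, 0.64) steepest edge v mm -0.25 [103, 103, 103, 102, 101, 102, 102, 98, 93, 89, 86, 87, 97, 118, 141, 158, 167, 171, 173, 173, 174, 174, 175]
top line min v (robot side of tray) 0.0
 tins n 1708 mean [599.48639769  80.17453159] rect ((600.433837890625, 82.82708740234375), (106.94158935546875, 140.929443359375), 1.4829659461975098)
side (0.555, 0.575) steepest edge v mm 6.5 [129, 128, 128, 126, 124, 121, 116, 111, 104, 95, 86, 76, 66, 59, 54, 52, 51, 50, 50, 52, 55, 62, 71]
side (0.58, 0.61) steepest edge v mm 6.75 [126, 126, 126, 125, 122, 119, 115, 110, 104, 95, 86, 75, 66, 59, 54, 52, 51, 52, 53, 55, 58, 64, 72]
side (0.615, 0.64) steepest edge v mm 5.5 [133, 133, 132, 130, 129, 126, 122, 117, 110, 103, 94, 84, 76, 69, 65, 62, 61, 62, 63, 65, 69, 75, 83]
side line min v (robot side of tray) 19.75
```

```bash
python3 -m jog '{"claw":[60,60,60,60,60,60],"slide":[[1,0,0],[1,0,0],[1,0,0],[0.5,0,0],[0,0,0],[0,0,0]],"yaw":[0,0,0,0,0,0]}'; python3 -c "from h import *;st()"; python3 -m jog '{"claw":[60,60,60,60,60],"slide":[[-5,0,0],[-25,0,0],[-50,0,0],[-30,0,0],[0,0,0]],"yaw":[0,0,0,0,0]}'; python3 m.py 5
```

```text
time_s: 17.52
eef_pos: [0.6027, 0.0349, 0.0874]
orientation: [-0.0, -0.689, 0.725, -0.0]
wrist_force: [0.5, 1.4, -0.6]
finger_gap: 0.681
grip_force: 0.7
t 17.525 uv [600.10246018 180.2033267 ] z 87.40331803326465 toolx angle vs u deg -90.01668534507672 F uv 0.38742536891739104 1.3798366322265492
time_s: 18.15
eef_pos: [0.6085, 0.1469, 0.0872]
orientation: [0.0, -0.689, 0.724, -0.0]
wrist_force: [-0.2, -0.1, -0.4]
finger_gap: 0.681
grip_force: 0.0
t 18.15 uv [600.05887053 292.40712597] z 87.23514338008897 toolx angle vs u deg -89.86269701980193 F uv -0.234645210308427 -0.0938663666126733
top (0.555, 0.575) steepest edge v mm 2.25 [99, 99, 99, 99, 98, 98, 98, 97, 89, 78, 71, 75, 92, 111, 129, 143, 152, 156, 158, 158, 160, 162, 162]
top (0.58, 0.61) steepest edge v mm 1.25 [100, 99, 99, 99, 99, 100, 99, 96, 91, 86, 86, 96, 113, 128, 140, 149, 155, 157, 160, 163, 166, 168, 169]
top (0.615, 0.64) steepest edge v mm 0.25 [101, 100, 100, 101, 100, 100, 100, 98, 92, 90, 95, 110, 131, 149, 160, 167, 171, 171, 171, 172, 173, 174, 174]
top line min v (robot side of tray) 0.25
 tins n 1990 mean [600.73290543  87.14865519] rect ((600.4722290039062, 86.59224700927734), (157.20281982421875, 107.10841369628906), 89.66515350341797)
side (0.555, 0.575) steepest edge v mm 0.75 [127, 127, 126, 124, 120, 114, 106, 95, 83, 73, 64, 57, 53, 50, 49, 49, 50, 51, 54, 59, 67, 78, 89]
side (0.58, 0.61) steepest edge v mm 1.75 [125, 125, 124, 122, 119, 113, 105, 95, 84, 73, 64, 57, 53, 51, 50, 50, 51, 53, 56, 61, 69, 79, 90]
side (0.615, 0.64) steepest edge v mm 0.25 [132, 131, 130, 129, 125, 119, 111, 102, 91, 81, 73, 66, 62, 60, 60, 60, 61, 64, 67, 73, 81, 92, 103]
side line min v (robot side of tray) 19.75
```

```bash
python3 -m jog '{"claw":[60,60,60,60,60,60,60,60,60,60,60,60],"slide":[[50,0,0],[40,0,0],[15,0,0],[3,0,0],[2,0,0],[1,0,0],[1,0,0],[0.8,0,0],[0.5,0,0],[0.5,0,0],[0,0,0],[0,0,0]],"yaw":[0,0,0,0,0,0,0,0,0,0,0,0]}'; python3 -c "from h import *;st()"
```

```text
time_s: 19.75
eef_pos: [0.6026, 0.0311, 0.0874]
orientation: [0.0, -0.688, 0.725, -0.0]
wrist_force: [0.2, 1.9, 0.6]
finger_gap: 0.686
grip_force: 1.0
t 19.75 uv [600.152184   176.41697575] z 87.40391090075686 toolx angle vs u deg -90.02322477652014 F uv 0.05351427309226054 1.8967441379123335
```

```bash
python3 -m jog '{"claw":[60,60,60,60,60,60,60],"slide":[[-5,0,0],[-25,0,0],[-50,0,0],[-30,0,0],[0,0,-50],[0,0,-50],[0,0,0]],"yaw":[0,0,0,0,0,0,0]}'; python3 m.py 6; python3 -c "
import cv2
a=cv2.imread('pics/side6_full.png')[185:255,300:400];b=cv2.imread('pics/top6_full.png')[120:220,300:400]
cv2.imwrite('pics/z6.png',cv2.hconcat([cv2.resize(a,(400,280),interpolation=2),cv2.resize(b[:70],(400,280),interpolation=2)]))"
```

```text
time_s: 20.62
eef_pos: [0.61, 0.142, 0.1919]
orientation: [0.003, -0.689, 0.725, -0.001]
wrist_force: [-0.3, 0.9, -0.5]
finger_gap: 0.685
grip_force: 0.0
t 20.625 uv [601.90187282 287.54901527] z 191.94202477918918 toolx angle vs u deg -89.97133821170698 F uv -0.3503511911249705 0.8667304394482183
top (0.555, 0.575) steepest edge v mm -1.0 [99, 99, 99, 99, 99, 98, 96, 86, 78, 80, 93, 110, 126, 137, 143, 147, 151, 156, 160, 162, 162, 162, 162]
top (0.58, 0.61) steepest edge v mm -1.5 [98, 99, 99, 99, 99, 98, 94, 89, 88, 95, 110, 128, 141, 148, 154, 157, 159, 161, 166, 169, 169, 168, 167]
top (0.615, 0.64) steepest edge v mm -3.75 [100, 100, 100, 100, 100, 99, 95, 95, 104, 119, 136, 151, 160, 165, 167, 167, 170, 171, 172, 173, 174, 173, 173]
top line min v (robot side of tray) 0.25
 tins n 1998 mean [600.35401985  83.78242711] rect ((600.53662109375, 83.24087524414062), (158.56033325195312, 107.17329406738281), 89.66722869873047)
side (0.555, 0.575) steepest edge v mm -2.0 [127, 126, 124, 121, 114, 106, 94, 82, 70, 60, 54, 50, 49, 49, 49, 50, 53, 58, 66, 77, 88, 99, 108]
side (0.58, 0.61) steepest edge v mm -1.75 [124, 124, 122, 119, 114, 105, 95, 82, 71, 61, 54, 51, 49, 49, 50, 52, 55, 60, 67, 77, 88, 99, 108]
side (0.615, 0.64) steepest edge v mm -1.0 [130, 130, 129, 126, 120, 112, 101, 89, 78, 69, 63, 60, 59, 59, 60, 62, 65, 70, 79, 89, 101, 114, 124]
side line min v (robot side of tray) 19.75
```

View pics/z6.png

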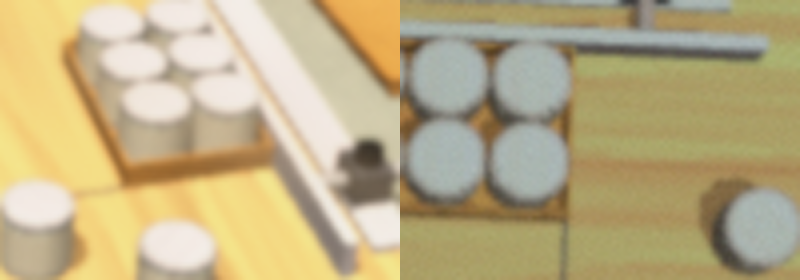

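Zoom views: the tray's lead edge (side: wall base ~(125,183)) lies on the line, which only shows on the robot side of the tray at (85,190); in the top view the edge at column 570 coincides with the line at 563. It is flush with the bar. I go round for the final press.

```bash
python3 -m jog '{"claw":[60,60,60,60,60,60,60,60,60,60],"slide":[[0,0,0],[0,0,0],[0,0,0],[0,0,0],[0,0,0],[0,0,0],[0,0,0],[0,0,0],[0,0,0],[0,0,0]],"yaw":[-0.175,-0.175,-0.175,-0.175,-0.175,-0.175,-0.175,-0.175,-0.171,0]}'; python3 -m jog '{"claw":[60,60,60,60,60,60],"slide":[[-20,50,0],[-20,50,0],[-25,50,0],[-30,54,0],[0,0,0],[0,0,0]],"yaw":[0,0,0,0,0,0]}'; python3 -c "from h import *;st()"
```

```text
time_s: 21.98
eef_pos: [0.6075, 0.1406, 0.1858]
orientation: [0.001, 1.0, -0.027, -0.001]
wrist_force: [0.0, -1.1, 0.3]
finger_gap: 0.688
grip_force: 0.0
time_s: 22.72
eef_pos: [0.5028, -0.0581, 0.1873]
orientation: [0.0, 1.0, -0.028, 0.0]
wrist_force: [0.3, 0.2, 0.0]
finger_gap: 0.684
grip_force: 0.0
t 22.725 uv [505.09264148  82.15659948] z 187.27081287980573 toolx angle vs u deg -0.22346314621845428 F uv 0.28334179211535615 0.1680397213728009
```

```bash
python3 -m jog '{"claw":[60,60,60,60,60,60,60,60,60],"slide":[[0,0,50],[0,-1,49],[0,0,0],[15,0,0],[8,0,0],[3,0,0],[1,0,0],[0,0,0],[0,0,0]],"yaw":[-0.004,0,0,0,0,0,0,0,0]}'; python3 -c "from h import *;st()"; python3 -m jog '{"claw":[60,60,60,60,60],"slide":[[0.7,0,0],[0.7,0,0],[0.7,0,0],[0.7,0,0],[0,0,0]],"yaw":[0,0,0,0,0]}'; python3 -c "from h import *;st()"
```

```text
time_s: 23.85
eef_pos: [0.5295, -0.0582, 0.0885]
orientation: [-0.0, 1.0, -0.024, 0.0]
wrist_force: [-0.1, 0.7, -0.0]
finger_gap: 0.683
grip_force: 0.0
t 23.85 uv [531.83639074  83.50466848] z 88.50274189636146 toolx angle vs u deg 0.21367566072307173 F uv -0.1687028099020068 0.6612307077779027
time_s: 24.48
eef_pos: [0.5321, -0.0583, 0.0882]
orientation: [0.0, 1.0, -0.024, -0.0]
wrist_force: [-1.7, 0.2, 1.0]
finger_gap: 0.685
grip_force: 0.9
t 24.475 uv [534.43591625  83.49270787] z 88.17243901736052 toolx angle vs u deg 0.20739891538263522 F uv -1.6585127378962665 0.09525598123687135
```

```bash
python3 -m jog '{"claw":[60,60,60,60,60,60],"slide":[[0.5,0,0],[0.5,-0.1,0],[0.5,-0.1,0],[0.5,-0.1,0],[0,0,0],[0,0,0]],"yaw":[0.003,0,0,0,0,0]}'; python3 -c "from h import *;st()"
```

```text
time_s: 25.22
eef_pos: [0.5327, -0.0584, 0.088]
orientation: [0.0, 1.0, -0.026, -0.002]
wrist_force: [-8.3, 0.5, 4.2]
finger_gap: 0.686
grip_force: 3.8
t 25.225 uv [534.99169147  83.44722985] z 87.97842639856329 toolx angle vs u deg 0.03563428923078447 F uv -8.301851171102225 0.0891874473258149
```

```bash
python3 -m jog '{"claw":[60,60,60,60],"slide":[[0.4,-0.05,0],[0.4,-0.05,0],[0.4,-0.05,0],[0,0,0]],"yaw":[0,0,0,0]}'; python3 -c "from h import *;st()"; python3 -m jog '{"claw":[60,60,60,60,60,60,60,60,60,60],"slide":[[0,0,0],[0,0,0],[0,0,0],[0,0,0],[0,0,0],[0,0,0],[0,0,0],[0,0,0],[0,0,0],[0,0,0]],"yaw":[0,0,0,0,0,0,0,0,0,0]}'
```

```text
time_s: 25.72
eef_pos: [0.5328, -0.0584, 0.0877]
orientation: [0.0, 1.0, -0.026, -0.003]
wrist_force: [-10.1, 1.7, 6.4]
finger_gap: 0.688
grip_force: 5.3
t 25.725 uv [535.11911705  83.42189305] z 87.71618574647475 toolx angle vs u deg 0.02582071414782146 F uv -10.142552007807495 1.183717804711699
time_s: 26.98
eef_pos: [0.5328, -0.0584, 0.0877]
orientation: [0.0, 1.0, -0.026, -0.003]
wrist_force: [-10.4, 2.5, 6.2]
finger_gap: 0.684
grip_force: 5.3
```

```bash
python3 -m jog '{"claw":[60,60,60,60,60,60,60,60,60,60,60,60],"slide":[[0.4,-0.05,0],[0.4,-0.05,0],[0,0,0],[0,0,0],[0,0,0],[0,0,0],[0,0,0],[0,0,0],[0,0,0],[0,0,0],[0,0,0],[0,0,0]],"yaw":[0,0,0,0,0,0,0,0,0,0,0,0]}'; python3 -c "from h import *;st()"; python3 -m jog '{"claw":[60,60,60,60,60,60,60],"slide":[[-1,0,0],[-1,0,0],[-10,0,0],[-30,0,0],[-40,0,-50],[-40,0,-60],[0,0,0]],"yaw":[0,0,0,0,0,0,0]}'; python3 m.py 7
```

```text
time_s: 28.48
eef_pos: [0.5329, -0.0585, 0.0875]
orientation: [0.001, 1.0, -0.026, -0.004]
wrist_force: [-11.8, 2.6, 7.5]
finger_gap: 0.684
grip_force: 6.3
t 28.475 uv [535.18576321  83.36707585] z 87.52954686710491 toolx angle vs u deg 0.013092183154675151 F uv -11.924844931989659 1.9740201165586644
time_s: 29.35
eef_pos: [0.4214, -0.0514, 0.1936]
orientation: [-0.002, 1.0, -0.025, 0.005]
wrist_force: [0.7, 0.3, -0.6]
finger_gap: 0.684
grip_force: 0.0
t 29.35 uv [423.52711716  84.62684757] z 193.63916544468475 toolx angle vs u deg 0.1178804534953026 F uv 0.7279776296036603 0.2969290472382008
top (0.555, 0.575) steepest edge v mm -0.25 [90, 90, 90, 89, 90, 90, 86, 78, 69, 68, 81, 100, 115, 125, 132, 137, 140, 139, 138, 137, 135, 134, 133]
top (0.58, 0.61) steepest edge v mm -1.5 [90, 89, 90, 90, 90, 89, 86, 81, 80, 88, 103, 118, 129, 136, 142, 145, 147, 149, 152, 154, 154, 154, 154]
top (0.615, 0.64) steepest edge v mm -3.25 [90, 90, 91, 91, 91, 90, 87, 86, 92, 106, 121, 136, 146, 152, 155, 155, 155, 155, 156, 158, 158, 158, 158]
top line min v (robot side of tray) -10.0
 tins n 1979 mean [601.01685328  84.20935305] rect ((600.721923828125, 83.30166625976562), (158.5653076171875, 107.10134887695312), 89.82416534423828)
side (0.555, 0.575) steepest edge v mm -2.25 [129, 128, 127, 123, 117, 108, 96, 83, 72, 62, 56, 52, 50, 50, 50, 50, 53, 59, 68, 79, 90, 101, 110]
side (0.58, 0.61) steepest edge v mm -2.0 [127, 126, 125, 122, 116, 107, 96, 83, 72, 62, 55, 52, 50, 50, 51, 52, 56, 61, 69, 79, 90, 101, 110]
side (0.615, 0.64) steepest edge v mm -1.25 [133, 132, 131, 128, 122, 113, 102, 90, 79, 70, 64, 60, 59, 60, 60, 62, 66, 71, 80, 91, 103, 116, 126]
side line min v (robot side of tray) 19.75
```

```bash
python3 -c "
from rig import ticket;print(ticket.finish_job())"
```

```text
the job is handed in; nothing more can be done
None
```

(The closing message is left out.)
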